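# Clamp the lure mould in the bench screw press

## Task

Gently slide the aluminium lure mould back along the bed of the screw press until it rests against the rear stop. Then wind the crank clockwise until the press foot just meets the mould, give it one quarter turn more from there, not overdoing it, and let go. Leave the other things on the shelf where they are.

Things in the scene. Friction and masses are not known exactly. Their poses are not given: they have to be found in the camera images.
- press: Grey bench screw press, fixed. Origin on the vertical screw axis at shelf level; own z up, +x from open front (right) to column (left). Bed x -135 to +130 mm, 110 wide, top 25 mm up; guide rails on it along x (-135 to +70), 8 thick, 10 high, inner faces at y +-31.5. Rear column 70 wide, 150 high, front face (the stop) at x +70. Overhead arm 56 wide, x -22 to +126, z 114 to 150.
- stop (a point): Point on the press's rear stop face, on its midline (own x +70 mm from the screw axis), 40 mm above the shelf, where the middle of the mould's rear end comes to rest.
- mould: Shut two-half aluminium mould, a block 140 (own x) x 60 (y) x 30 (z) mm, 0.5 to 0.75 kg, on the bed between the rails (1.5 mm play each side), drawn out 30 to 60 mm to the front. Origin: centre of its underside; +x points to the stop. Home, its origin lies on the screw axis. Its front end face is free to push on.
- crank (a joint): Turn of the crank, rad, growing clockwise seen from above (winding down); starts 0 to 2.6, may go to 18. At 0 its arm points along the press's own +y, at 1.57 along +x (rear). Lead: 24 mm of ram travel per turn. Steady screw friction of 0.55 N m (about 8 N at the handle), so it stays where it is left, loaded or not.
- handle (a point): Middle of the black upright handle on the crank: a cylinder of 18 mm diameter, 70 mm from the screw axis, from 198 to 243 mm above the shelf, this point at 226 mm. It spins freely on its pin, so that it can be held from above with a fixed gripper direction and led round in full circles; it never rises or falls.
- ram: Steel ram, 30 mm diameter, driven down without turning. Origin: centre of its lower end, 88.5 mm above the shelf at crank 0, lower by 3.82 mm per rad. The press foot, a disc of 36 mm diameter, hangs beneath on a stem: its underside is 12 to 19 mm lower, set differently each time and not measured, so the crank angle at which it meets the mould's top (55 mm above the shelf) must be felt.
- lure_a: Bystander: fluorescent green rubber shad lure, 75 mm long. Origin under its middle.
- lure_b: Bystander: a second, same lure.
- pliers: Bystander: long-nose pliers lying flat, 175 mm long. Origin at the pivot, underside.
- rack_peg: Bystander: stainless rod-rack peg, standing, 60 mm high, head 22 mm wide. Origin at its foot.
- reel_cap: Bystander: black nylon reel cap, a flat disc of 42 mm diameter, 14 mm high. Origin under its middle.
- jig_jar: Bystander: glass jar, 54 mm diameter, 65 mm high. Origin under its middle.
- spool: Bystander: aluminium reel spool, 52 mm diameter, 28 mm high. Origin under its middle.
- hub (a point): Point on the screw axis at the top of the crank's hub, 197 mm above the shelf: the centre of the circle the handle runs on. Hub radius 15 mm; the flat crank arm, 18 mm wide, lies 185 to 197 mm above the shelf.
- ram_mid (a point): Point on the ram's axis 20 mm above its lower end. The foot below sits on a spring, preloaded with 60 N, then 5 N per mm: as it meets the mould the pull needed at the handle steps up by about 3.3 N (0.23 N m) within some 10 degrees, then grows by about 1.6 N more over the next quarter turn. A hand that stops and holds the handle still goes on feeling this spring pull (near 0 before contact).
Not all that is in view belongs to the job. What is meant by the mould is not orange, purple or turquoise, and is the larger of those in its own colour.

How it is judged:
By the outcome, as a careful person would: the job done as asked, in the order asked, and still so for the second after the job is handed in, with the robot touching nothing.
It also fails if it takes over 72 s, if anything falls off the work surface, if the arm or the gripper's body presses on something with over 40 N, if the wrist force passes 120 N, or if a joint passes its speed limit or range.

## Robot

A 6-joint arm with a two-finger parallel gripper is mounted at the origin on the work surface. World frame = base frame: x ahead of the robot, y to its left, z up, the work surface at z = 0. Lengths are in mm, angles in degrees, forces in N, time in s.
With the tool pointing down it reaches from about 350 to 975 mm from the base axis. Payload 7.1 kg.
Tool frame: the origin (TCP) lies at the very end of the fingers, on their centre line; the grasp point (between the pads) lies 19 mm behind it; y points along the fingers, z is the direction in which the jaws open and shut, and the axes are right-handed (so a half turn about y gives the same grasp; the last joint's range is limited). The gripper opens to 88 mm and grips with 3 to 60 N. Pads are 20 mm wide; open, the fingers measure 115 mm over their backs; the gripper's body (75 mm by 178 mm) begins 61 mm behind the grasp point.
Start: joints at [-1.089, 24.242, 93.386, -0, 62.372, -1.089], TCP at [624.984, 0.026, 222.675] pointing down, gripper open.
Joint ranges: [-172.04, 172.04], [-51.8, 120.97], [4.93, 147.93], [-75.15, 255.16], [6.16, 154.13], [-145.62, 145.62]. Speed limits (degrees/s): [136.94, 136.94, 172.46, 180, 180, 180].

## Interface

Orientations are given as a 3x3 rotation matrix whose columns are the frame's x, y, z axes.
In Python, from cell import get_obs, snapshot, calibration, close_job gives the robot as it stands. The module is installed in compiled form; this text tells all that it offers.
- The arm moves only by the shell command python3 -m pendant 'ROWS' [FORCE]. ROWS is JSON, a list of rows, each an object with "angular": the turn, a rotation vector about the tool's x, y, z in degrees, a list of three; "translation": the shift along the tool's x, y, z in mm, a list of three; "fingers": the finger opening in mm, from 0 to 87.8. In form: [{"angular": [wx, wy, wz], "translation": [dx, dy, dz], "fingers": fingers}, ...]. A call has 1 to 12 rows; each row is the pose to reach, as a shift and turn from the pose commanded when the call began, along the tool's axes at that moment; what a row does not reach only later rows make up. A row lasts 1/12 s, in which the tool goes at most 41.7 mm and 7.16 degrees, less where a joint would pass 70% of its speed; a pose out of reach is approached as far as the arm can. A call with a gripper value outside its range is refused whole. The fingers move at their own pace and stop on an object; FORCE is the grip in N (left out, the last holds). Time passes only in rows, so rows that repeat a pose let the fingers close. It gives the time, the measured TCP pose, the force and the opening at its end, in the units of the state.
- get_obs(): the state, without advancing time (a new reading comes with each control period).
- snapshot(name): name is "scene" or "side" or "wrist"; returns the picture (480x640x3 uint8, blue, green, red); there is no depth.
- calibration(name): a dict with "mtx" (3x3 intrinsics, pixels), "R" (3x3) and "t" (3): a world point X has camera coordinates R X + t. Camera axes: x right, y down, z forward; pixel columns grow to the right and rows downward; lengths in mm; the calibration is good to about 2 mm. A picture is of the moment at which its call begins: read the wrist's pose just before it. calibration takes no time and is no camera call; for the wrist camera it gives the pose at the moment of the call.
- close_job(): hands the job in, once; it reports no verdict.
The state is a dict: "time_s": time; "q": joint angles; "dq": joint speeds; "joint_efforts": joint torques, N m; "eef_pos": TCP position; "eef_rot": TCP orientation; "force": force on the tool from outside, world axes, zero at the start; "moment": the same for the moment, N m; "opening": finger opening in mm.
Only numpy, scipy, OpenCV 4.12 (cv2) and the standard library are available. Lean on these libraries where they do the work, as an engineer would, in place of code of your own. Each camera call takes 0.05 s, during which the arm holds its last target.

## Working session

There is one attempt and no reset: what is moved stays moved. The work goes in short steps, Python scripts to look and compute and a shell command to move; the robot and the scene stay as the last step left them, time stands still between calls to the robot, and variables do not carry over. Pictures are saved under pics/ and viewed, and the job is handed in when it is done.

```bash
mkdir -p pics; ls
python3 - <<'E'
from cell import *
import cv2,numpy as np
o=get_obs();print(o)
for n in("scene","side","wrist"):
    c=calibration(n);print(n,c)
    cv2.imwrite(f"pics/{n}0.png",snapshot(n))
E
```

```text
pics
{'time_s': 0.0, 'q': array([-1.09010126e+00,  2.42835782e+01,  9.34318242e+01, -2.40181114e-04,
        6.23711892e+01, -1.08953244e+00]), 'dq': array([ 0.0187449 ,  0.06181505, -0.11616465, -0.02593934,  0.02995759,
        0.04955037]), 'joint_efforts': array([ 1.28069914e-03, -5.44622147e+01, -2.73670936e+01,  6.42951974e-02,
        2.27214623e-02, -1.51321510e-04]), 'eef_pos': array([6.24445098e+02, 1.89675489e-02, 2.21908301e+02]), 'eef_rot': array([[-7.99984816e-06, -1.51110571e-03,  9.99998858e-01],
       [-1.00000000e+00,  2.50389320e-05, -7.96202077e-06],
       [-2.50268720e-05, -9.99998858e-01, -1.51110591e-03]]), 'force': array([ 0.52504607,  0.12432934, -0.96608694]), 'moment': array([ 0.01793376, -0.00640795, -0.03066198]), 'opening': 88.20374189396507}
scene {'mtx': array([[499.54814053,   0.        , 319.52477191],
       [  0.        , 499.54814053, 236.46260512],
       [  0.        ,   0.        ,   1.        ]]), 'R': array([[-0.37507724,  0.92691109, -0.01236485],
       [ 0.51630608,  0.19780937, -0.83324636],
       [-0.76989941, -0.31891579, -0.55276362
[... 156 characters left out ...]
288911, 234.36457741],
       [  0.        ,   0.        ,   1.        ]]), 'R': array([[ 0.8269545 , -0.56224755,  0.00489258],
       [-0.35614465, -0.53051178, -0.76923224],
       [ 0.43509452,  0.6343776 , -0.63895057]]), 't': array([-424.21769018,  328.40189937,  763.81185427])}
wrist {'mtx': array([[373.44918846,   0.        , 327.57010803],
       [  0.        , 373.44918846, 245.57099068],
       [  0.        ,   0.        ,   1.        ]]), 'R': array([[ 9.99999348e-01, -4.69202584e-04, -1.04091947e-03],
       [-1.69384922e-04, -9.62538347e-01,  2.71145536e-01],
       [-1.12914710e-03, -2.71145183e-01, -9.62537799e-01]]), 't': array([-623.73543446,  -31.16414294,  391.54981467])}
```

View pics/scene0.png

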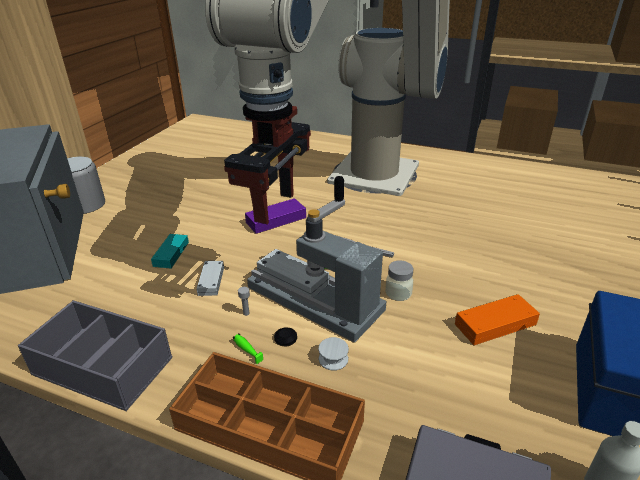

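View pics/side0.png

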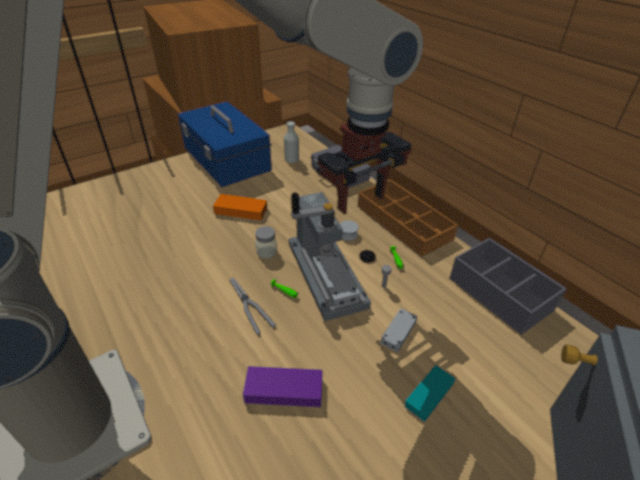

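View pics/wrist0.png

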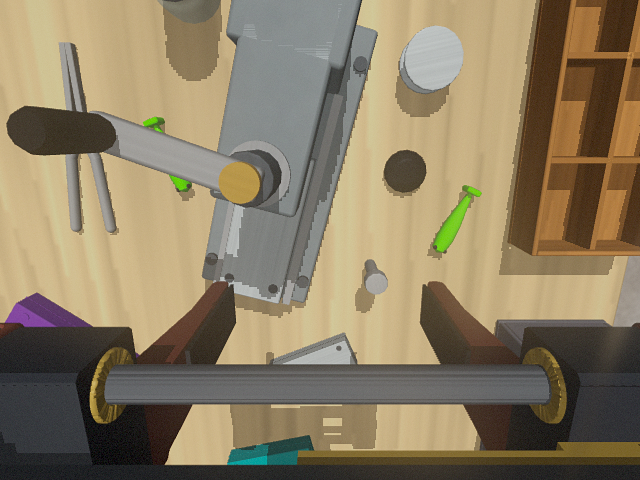

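```bash
cat > h.py <<'E'
import numpy as np,cv2,json
from cell import *
def ray(c,uv,z):
    M,R,t=map(np.array,(c['mtx'],c['R'],c['t']))
    d=R.T@np.linalg.inv(M)@np.array([uv[0],uv[1],1.]);C=-R.T@t
    return C+d*(z-C[2])/d[2]
def proj(c,X):
    M,R,t=map(np.array,(c['mtx'],c['R'],c['t']))
    p=M@(R@np.array(X,float)+t);return p[:2]/p[2]
E
python3 - <<'E'
from h import *
w=cv2.imread('pics/wrist0.png');s=cv2.imread('pics/scene0.png');d=cv2.imread('pics/side0.png')
cv2.imwrite('pics/w1.png',cv2.resize(w[0:310,180:400],None,fx=2.6,fy=1.93,interpolation=2)if 0 else cv2.resize(w[10:310,0:400],None,fx=2,fy=2,interpolation=2))
cv2.imwrite('pics/s1.png',cv2.resize(s[160:350,190:430],None,fx=3,fy=3,interpolation=2))
cv2.imwrite('pics/d1.png',cv2.resize(d[180:340,270:400],None,fx=3.7,fy=3.7,interpolation=2))
E
```

```text
(no output)
```

View pics/w1.png

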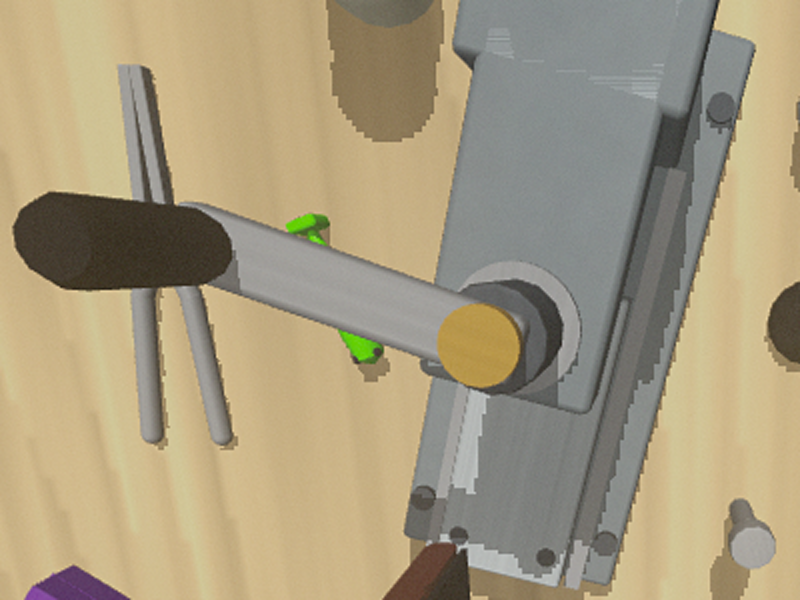

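View pics/s1.png

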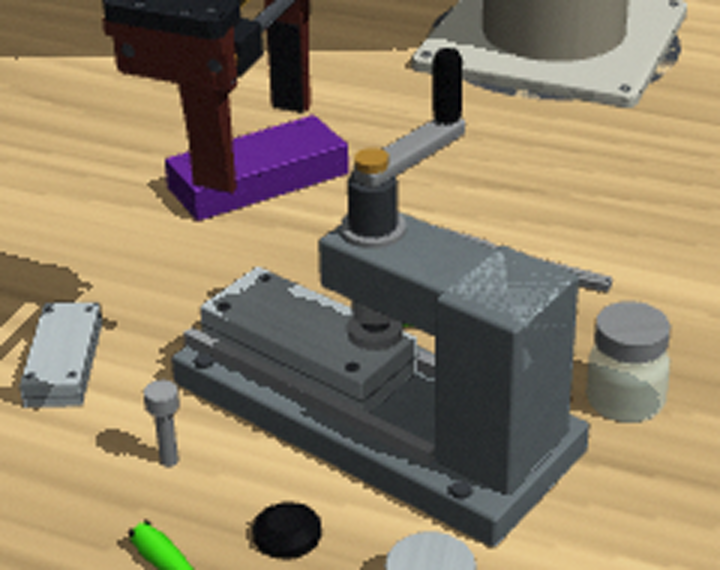

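View pics/d1.png

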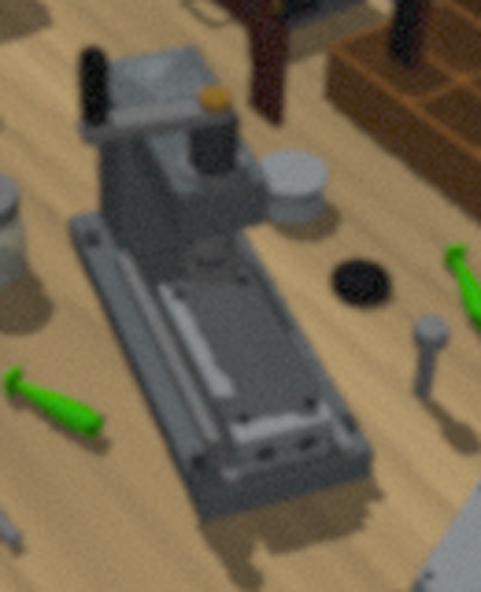

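Run:
```python
from h import *
c=calibration('wrist')
P={k:ray(c,(u/2,v/2+10),25) for k,(u,v) in dict(FL=(405,534),FR=(609,582),RR=(754,44)).items()}
for k in P:print(k,P[k].round(1))
print(np.linalg.norm(P['FL']-P['FR']),np.linalg.norm(P['RR']-P['FR']))
s=calibration('scene');f=lambda u,v:(u/3+190,v/3+160)
S={k:ray(s,f(u,v),25) for k,(u,v) in dict(FR=(173,357),RR=(492,521),RL=(588,434)).items()}
for k in S:print(k,S[k].round(1))
print(np.linalg.norm(S['RL']-S['RR']),np.linalg.norm(S['RR']-S['FR']))
d=calibration('side');f=lambda u,v:(u/3.7+270,v/3.7+180)
D={k:ray(d,f(u,v),25) for k,(u,v) in dict(FL=(203,500),FR=(371,452),RL=(75,222)).items()}
for k in D:print(k,D[k].round(1))
# handle: top centre and bottom by views
print('handle top z243',ray(s,(190+447/3,160+55/3),243),ray(d,(270+95/3.7,180+52/3.7),243))
print('gold',[ray(s,(190+372/3,160+156/3),z) for z in (197,208)],[ray(d,(270+214/3.7,180+95/3.7),z) for z in(197,208)],[ray(c,(240,183),z) for z in(197,208)])
def tri(L):
    A=np.zeros((3,3));b=np.zeros(3)
    for cc,uv in L:
        p=ray(cc,uv,0);q=ray(cc,uv,100);n=(q-p)/np.linalg.norm(q-p);m=np.eye(3)-np.outer(n,n);A+=m;b+=m@p
    return np.linalg.solve(A,b)
print('gold tri',tri([(c,(240,183)),(s,(190+372/3,160+156/3)),(d,(270+214/3.7,180+95/3.7))]))
```

```text
FL [495.6 -58.9  25. ]
FR [599.7 -85.6  25. ]
RR [666.6 165.8  25. ]
107.51492782439594 260.1193858273592
FR [600.7 -82.9  25. ]
RR [669.3 167.3  25. ]
RL [574.9 198.8  25. ]
99.48862325509789 259.3856267752616
FL [492.7 -66.6  25. ]
FR [594.6 -92.   25. ]
RL [560.2 180.   25. ]
handle top z243 [519.47426888  82.04143202 243.        ] [514.68202596  73.05421232 243.        ]
gold [array([573.96706883,  54.93142326, 197.        ]), array([590.96781886,  62.21399566, 208.        ])] [array([582.89623618,  56.11376609, 197.        ]), array([573.87704305,  43.92005423, 208.        ])] [array([580.35427404,  55.42398567, 197.        ]), array([582.92359888,  56.62209786, 208.        ])]
gold tri [580.60134053  55.73023532 199.53934118]
```

The mould is the grey block between the rails of the press, scene (292,270). The other candidates are a smaller grey block on the shelf at scene (210,278), plus orange (497,318), purple (275,215) and turquoise (170,250) blocks. The mould is the larger of the two grey ones and sits on the bed, and the enlarged scene crop confirms it. The hub is near (581,56) and the press +x axis is at about 75°.

```bash
cat >> h.py <<'E'
from scipy.spatial.transform import Rotation as Ro
H=np.array([581,56.]);A=np.radians(75.1);EX=np.array([np.cos(A),np.sin(A)]);EY=np.array([-EX[1],EX[0]])
def own(x,y,z):return np.r_[H+x*EX+y*EY,z]
def toown(p):return np.r_[(p[:2]-H)@EX,(p[:2]-H)@EY,p[2]]
def rt(tilt):
    t=np.radians(tilt);y=np.r_[np.sin(t)*EX,-np.cos(t)];z=np.r_[-EY,0];return np.c_[np.cross(y,z),y,z]
def rows(R0,p0,R1,p1):
    print('ang',(Ro.from_matrix(R0.T@R1).as_rotvec(degrees=True)).round(2),'tr',(R0.T@(p1-p0)).round(1))
E
python3 - <<'E'
from h import *
o=get_obs()
R0,p0=o['eef_rot'],o['eef_pos']
rows(R0,p0,rt(35),own(-170,0,130))
c=calibration('wrist')
for k,uv,z in [('htop',(30,130),243),('peg',(376,283),60),('decoy',(345,335),20),('mFR',(279,302.5),55),('mFLface',(229,276),55)]:
    p=ray(c,uv,z);print(k,p.round(1),toown(p).round(1))
h=ray(c,(30,130),243);v=toown(h);print(np.hypot(*v[:2]),np.arctan2(v[0],v[1]))
E
```

```text
ang [ 4.62 14.42 34.81] tr [108.3  92.2 -87.2]
htop [516.1  79.6 243. ] [  6.1  68.8 243. ]
peg [668.9 -51.8  60. ] [ -81.5 -112.7   60. ]
decoy [ 642.8 -128.    20. ] [-161.9 -107.    20. ]
mFR [577.3 -73.7  55. ] [-126.3  -29.8   55. ]
mFLface [531.3 -46.7  55. ] [-112.    21.6   55. ]
69.06914826097038 0.08790457894819484
```

```bash
python3 -m pendant '[{"angular":[0.8,2.4,5.8],"translation":[18,0,-14],"fingers":0},{"angular":[1.5,4.8,11.6],"translation":[36,5,-29],"fingers":0},{"angular":[2.3,7.2,17.4],"translation":[54,20,-44],"fingers":0},{"angular":[3.1,9.6,23.2],"translation":[72,40,-58],"fingers":0},{"angular":[3.9,12,29],"translation":[90,65,-73],"fingers":0},{"angular":[4.6,14.4,34.8],"translation":[108,92,-87],"fingers":0},{"angular":[4.6,14.4,34.8],"translation":[108,92,-87],"fingers":0},{"angular":[4.6,14.4,34.8],"translation":[108,92,-87],"fingers":0},{"angular":[4.6,14.4,34.8],"translation":[108,92,-87],"fingers":0},{"angular":[4.6,14.4,34.8],"translation":[108,92,-87],"fingers":0}]'
python3 - <<'E'
from h import *
o=get_obs();print(o['q'],toown(o['eef_pos']),o['force'],o['opening'])
rows(o['eef_rot'],o['eef_pos'],rt(35),own(-155,0,40))
cv2.imwrite('pics/s2.png',cv2.resize(snapshot('scene')[160:350,190:430],None,fx=3,fy=3))
cv2.imwrite('pics/d2.png',cv2.resize(snapshot('side')[180:380,270:470],None,fx=3,fy=3))
E
```

```text
time_s: 0.98
eef_pos: [539.2, -107.4, 131.9]
eef_rot: [[-0.207, 0.149, 0.967], [-0.793, 0.553, -0.255], [-0.573, -0.82, 0.003]]
force: [-0.5, -0.6, -0.1]
opening: 24.6
[-30.67387431  31.31751178 105.73883895  39.39847854  60.32894515
 -41.29647288] [-168.6868821    -1.60766893  131.85367427] [-0.54083193 -0.63663185 -0.06893026] 24.553452120443303
ang [-0.08  0.21  0.06] tr [41.4 83.1 -1.9]
```

View pics/d2.png

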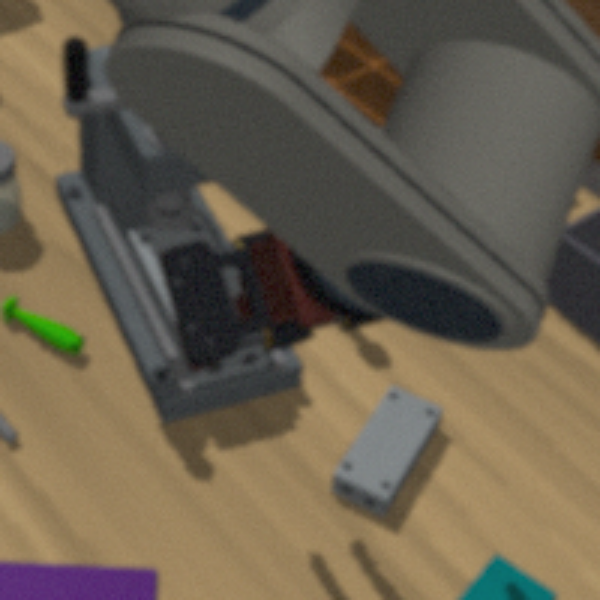

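The side view shows the gripper in front of the press. The forearm overlaps the crank only in the image.

View pics/s2.png

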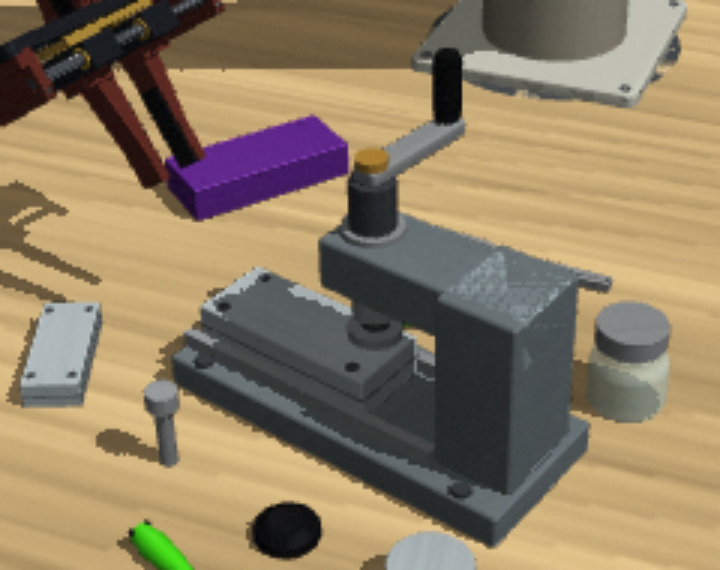

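```bash
python3 -m pendant '[{"angular":[0,0.2,0],"translation":[7,14,0],"fingers":0},{"angular":[0,0.2,0],"translation":[14,28,0],"fingers":0},{"angular":[0,0.2,0],"translation":[21,42,-1],"fingers":0},{"angular":[0,0.2,0],"translation":[28,56,-1],"fingers":0},{"angular":[0,0.2,0],"translation":[35,70,-1],"fingers":0},{"angular":[0,0.2,0],"translation":[41,83,-2],"fingers":0},{"angular":[0,0.2,0],"translation":[41,83,-2],"fingers":0},{"angular":[0,0.2,0],"translation":[41,83,-2],"fingers":0},{"angular":[0,0.2,0],"translation":[41,83,-2],"fingers":0}]'
python3 - <<'E'
from h import *
o=get_obs();print(o['q'],toown(o['eef_pos']),o['force'],o['opening'])
rows(o['eef_rot'],o['eef_pos'],rt(35),own(-155,0,40))
rows(o['eef_rot'],o['eef_pos'],rt(35),own(-125,0,40))
cv2.imwrite('pics/s3.png',cv2.resize(snapshot('scene')[160:350,190:430],None,fx=3,fy=3))
E
```

```text
time_s: 1.83
eef_pos: [540.1, -93.7, 39.5]
eef_rot: [[-0.212, 0.148, 0.966], [-0.791, 0.554, -0.259], [-0.574, -0.819, -0.0]]
force: [-0.5, 0.7, -0.5]
opening: 1.0
[-29.44376143  40.16439997 107.02634639  44.54424734  52.34902077
 -48.44987583] [-155.21806238    1.01432024   39.52982454] [-0.45744701  0.69366871 -0.54060139] 0.9536419016061264
ang [-0.04 -0.11  0.  ] tr [-0.5 -0.3  1. ]
ang [-0.04 -0.11  0.  ] tr [-25.   16.9   1. ]
```

View pics/s3.png

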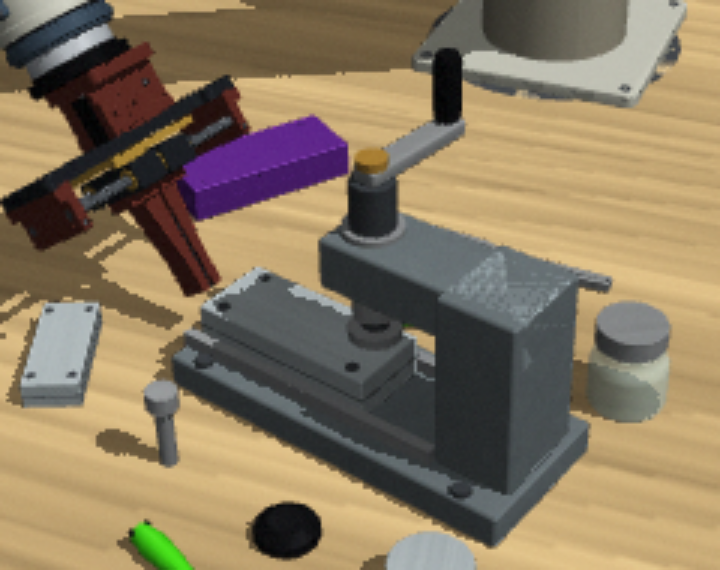

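```bash
python3 -m pendant '[{"angular":[0,0,0],"translation":[-1.6,1.1,0],"fingers":0},{"angular":[0,0,0],"translation":[-3.3,2.3,0],"fingers":0},{"angular":[0,0,0],"translation":[-4.9,3.4,0.2],"fingers":0},{"angular":[0,0,0],"translation":[-6.6,4.6,0.3],"fingers":0},{"angular":[0,0,0],"translation":[-8.2,5.7,0.5],"fingers":0},{"angular":[0,0,0],"translation":[-9.8,6.9,0.6],"fingers":0},{"angular":[0,0,0],"translation":[-11.5,8,0.7],"fingers":0},{"angular":[0,0,0],"translation":[-13.1,9.2,0.8],"fingers":0},{"angular":[0,0,0],"translation":[-14.8,10.3,0.9],"fingers":0},{"angular":[0,0,0],"translation":[-16.4,11.5,1],"fingers":0},{"angular":[0,0,0],"translation":[-18,12.6,1],"fingers":0},{"angular":[0,0,0],"translation":[-19.7,13.8,1],"fingers":0}]'
cat >> h.py <<'E'
def st():
    o=get_obs();f=o['force'];print('t',round(o['time_s'],2),'own',toown(o['eef_pos']).round(2),'F own x,y,z',(f[:2]@EX).round(2),(f[:2]@EY).round(2),f[2].round(2),'op',round(o['opening'],1),'M',o['moment'].round(2));return o
E
python3 -c "
from h import *
st()"
```

```text
time_s: 2.88
eef_pos: [547.3, -71.6, 39.1]
eef_rot: [[-0.213, 0.149, 0.966], [-0.792, 0.553, -0.26], [-0.573, -0.82, 0.0]]
force: [-1.4, -4.7, 0.3]
opening: 0.4
t 2.88 own [-131.96   -0.22   39.12] F own x,y,z -4.88 0.13 0.33 op 0.4 M [-0.83  0.23  0.03]
```

```bash
python3 -m pendant '[{"angular":[0,0,0],"translation":[-1.6,1.1,0],"fingers":0},{"angular":[0,0,0],"translation":[-3.3,2.3,0],"fingers":0},{"angular":[0,0,0],"translation":[-4.9,3.4,0],"fingers":0},{"angular":[0,0,0],"translation":[-6.6,4.6,0],"fingers":0},{"angular":[0,0,0],"translation":[-8.2,5.7,0],"fingers":0},{"angular":[0,0,0],"translation":[-9.8,6.9,0],"fingers":0},{"angular":[0,0,0],"translation":[-11.5,8,0],"fingers":0},{"angular":[0,0,0],"translation":[-13.1,9.2,0],"fingers":0},{"angular":[0,0,0],"translation":[-14.8,10.3,0],"fingers":0},{"angular":[0,0,0],"translation":[-16.4,11.5,0],"fingers":0},{"angular":[0,0,0],"translation":[-18,12.6,0],"fingers":0},{"angular":[0,0,0],"translation":[-19.7,13.8,0],"fingers":0}]'
python3 -c "
from h import *
st()"
```

```text
time_s: 3.88
eef_pos: [553.2, -47.5, 39.1]
eef_rot: [[-0.213, 0.148, 0.966], [-0.791, 0.554, -0.26], [-0.574, -0.819, -0.001]]
force: [-1.7, -4.6, 0.4]
opening: 0.4
t 3.88 own [-107.2     0.21   39.15] F own x,y,z -4.91 0.48 0.38 op 0.4 M [-0.85  0.22  0.02]
```

```bash
python3 -m pendant '[{"angular":[0,0,0],"translation":[-1.6,1.1,0],"fingers":0},{"angular":[0,0,0],"translation":[-3.3,2.3,0],"fingers":0},{"angular":[0,0,0],"translation":[-4.9,3.4,0],"fingers":0},{"angular":[0,0,0],"translation":[-6.6,4.6,0],"fingers":0},{"angular":[0,0,0],"translation":[-8.2,5.7,0],"fingers":0},{"angular":[0,0,0],"translation":[-9.8,6.9,0],"fingers":0},{"angular":[0,0,0],"translation":[-11.5,8,0],"fingers":0},{"angular":[0,0,0],"translation":[-13.1,9.2,0],"fingers":0}]'
python3 -c "
from h import *
st()"
```

```text
time_s: 4.55
eef_pos: [557.4, -32.1, 39.1]
eef_rot: [[-0.213, 0.148, 0.966], [-0.791, 0.554, -0.26], [-0.574, -0.819, -0.001]]
force: [-0.8, -4.3, 0.2]
opening: 0.6
t 4.55 own [-91.18   0.19  39.14] F own x,y,z -4.33 -0.34 0.2 op 0.6 M [-0.81  0.21  0.03]
```

Slow now: 6 mm in 0.5 mm steps.

```bash
python3 -m pendant '[{"angular":[0,0,0],"translation":[-0.8,0.6,0],"fingers":0},{"angular":[0,0,0],"translation":[-1.6,1.1,0],"fingers":0},{"angular":[0,0,0],"translation":[-2.4,1.7,0],"fingers":0},{"angular":[0,0,0],"translation":[-3.3,2.3,0],"fingers":0},{"angular":[0,0,0],"translation":[-4.1,2.8,0],"fingers":0},{"angular":[0,0,0],"translation":[-4.9,3.4,0],"fingers":0},{"angular":[0,0,0],"translation":[-5.7,4,0],"fingers":0},{"angular":[0,0,0],"translation":[-6.1,4.3,0],"fingers":0}]'
python3 -c "
from h import *
st()"
```

```text
time_s: 5.22
eef_pos: [559.3, -25.0, 39.1]
eef_rot: [[-0.213, 0.148, 0.966], [-0.791, 0.554, -0.26], [-0.574, -0.819, -0.001]]
force: [-1.4, -5.1, 0.0]
opening: 0.4
t 5.22 own [-83.81   0.15  39.13] F own x,y,z -5.27 0.0 0.03 op 0.4 M [-0.87  0.29  0.04]
```

```bash
python3 -m pendant '[{"angular":[0,0,0],"translation":[-0.4,0.3,0],"fingers":0},{"angular":[0,0,0],"translation":[-0.8,0.6,0],"fingers":0},{"angular":[0,0,0],"translation":[-1.2,0.9,0],"fingers":0},{"angular":[0,0,0],"translation":[-1.6,1.1,0],"fingers":0},{"angular":[0,0,0],"translation":[-2,1.4,0],"fingers":0}]'
python3 -c "
from h import *
st()"
```

```text
time_s: 5.63
eef_pos: [560.0, -22.7, 39.1]
eef_rot: [[-0.213, 0.148, 0.966], [-0.791, 0.554, -0.26], [-0.574, -0.819, -0.001]]
force: [-1.5, -4.5, 0.3]
opening: 0.3
t 5.63 own [-81.46   0.1   39.13] F own x,y,z -4.7 0.3 0.26 op 0.3 M [-0.81  0.27  0.06]
```

```bash
python3 -m pendant '[{"angular":[0,0,0],"translation":[-0.4,0.3,0],"fingers":0},{"angular":[0,0,0],"translation":[-0.8,0.6,0],"fingers":0},{"angular":[0,0,0],"translation":[-1.2,0.9,0],"fingers":0},{"angular":[0,0,0],"translation":[-1.6,1.1,0],"fingers":0}]'
python3 -c "
from h import *
st()"
```

```text
time_s: 5.97
eef_pos: [560.4, -21.3, 39.1]
eef_rot: [[-0.213, 0.148, 0.966], [-0.791, 0.553, -0.26], [-0.573, -0.82, -0.001]]
force: [-3.4, -10.3, 2.8]
opening: 0.4
t 5.97 own [-8.001e+01  1.000e-02  3.907e+01] F own x,y,z -10.81 0.69 2.76 op 0.4 M [-1.41  0.58  0.19]
```

```bash
python3 -m pendant '[{"angular":[0,0,0],"translation":[-0.4,0.3,0],"fingers":0},{"angular":[0,0,0],"translation":[-0.8,0.6,0],"fingers":0}]'
python3 -c "
from h import *
st()"
```

```text
time_s: 6.13
eef_pos: [560.6, -21.1, 39.0]
eef_rot: [[-0.213, 0.149, 0.966], [-0.792, 0.552, -0.26], [-0.572, -0.82, 0.0]]
force: [-6.5, -15.6, 5.5]
opening: 0.2
t 6.13 own [-79.74  -0.1   39.  ] F own x,y,z -16.72 2.24 5.53 op 0.2 M [-1.85  0.88  0.28]
```

The push has stalled with the force rising, about where the stop was expected. Next I back off and look.

```bash
python3 -m pendant '[{"angular":[0,0,0],"translation":[2,-1.4,0],"fingers":0},{"angular":[0,0,0],"translation":[10,-7,0],"fingers":0},{"angular":[0,0,0],"translation":[25,-17,0],"fingers":0},{"angular":[0,0,0],"translation":[41,-30,0],"fingers":0},{"angular":[0,0,0],"translation":[50,-50,0],"fingers":0},{"angular":[0,0,0],"translation":[50,-78,0],"fingers":10},{"angular":[0,0,0],"translation":[50,-110,0],"fingers":60},{"angular":[0,0,0],"translation":[50,-145,0],"fingers":60},{"angular":[0,0,0],"translation":[50,-180,0],"fingers":60},{"angular":[0,0,0],"translation":[40,-215,0],"fingers":60},{"angular":[0,0,0],"translation":[40,-235,0],"fingers":60},{"angular":[0,0,0],"translation":[40,-235,0],"fingers":60}]'
python3 - <<'E'
from h import *
o=st()
rows(o['eef_rot'],o['eef_pos'],rt(0),own(-20,40,300))
cv2.imwrite('pics/s4.png',cv2.resize(snapshot('scene')[160:350,190:430],None,fx=3,fy=3))
cv2.imwrite('pics/w4.png',snapshot('wrist'))
E
```

```text
time_s: 7.13
eef_pos: [518.7, -184.6, 212.6]
eef_rot: [[-0.211, 0.154, 0.965], [-0.793, 0.551, -0.261], [-0.572, -0.82, 0.005]]
force: [0.5, -0.2, 0.3]
opening: 43.6
t 7.13 own [-248.57   -1.65  212.6 ] F own x,y,z -0.06 -0.58 0.31 op 43.6 M [-0.3   0.09  0.02]
ang [ -0.37  -0.14 -34.89] tr [-237.5   58.8  -42.1]
```

View pics/s4.png

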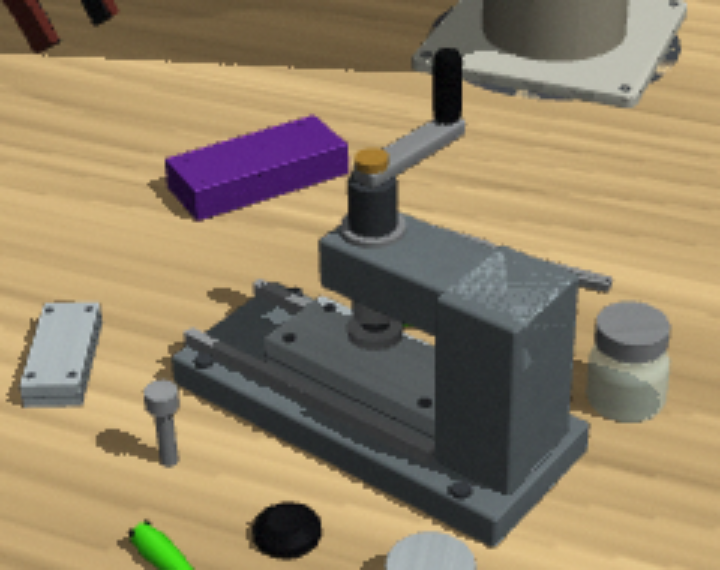

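View pics/w4.png

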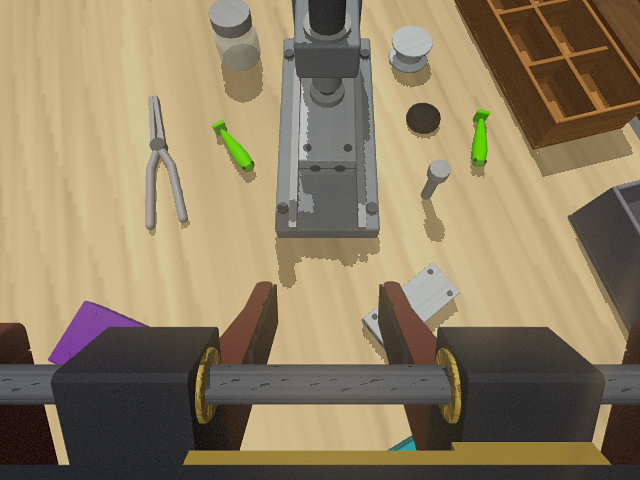

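Run:
```python
from h import *
o=st();c=calibration('wrist')
for uv in [(300,166),(327,166),(353,166)]:print(toown(ray(c,uv,55)).round(1))
s=calibration('scene')
print('hub?',toown(ray(s,(190+372/3,160+156/3),200)))
rows(o['eef_rot'],o['eef_pos'],rt(0),own(6,70,300))
```

```text
t 7.23 own [-246.3     0.55  208.87] F own x,y,z -0.05 0.33 -0.13 op 51.3 M [-0.32  0.14  0.02]
[-76.4  28.7  55. ]
[-76.5   1.4  55. ]
[-76.6 -24.9  55. ]
hub? [  0.27054325   2.5517276  200.        ]
ang [-2.000e-02 -1.800e-01 -3.502e+01] tr [-258.7   70.1  -70.3]
```

Run:
```python
from h import *
c=calibration('wrist');n=snapshot('wrist')
cv2.imwrite('pics/w5.png',cv2.resize(n[40:250,260:400],None,fx=4,fy=2.85) if 0 else cv2.resize(n[50:245,265:395],None,fx=3,fy=3))
cv2.imwrite('pics/w5full.png',n)
```

```text
(no output)
```

View pics/w5.png

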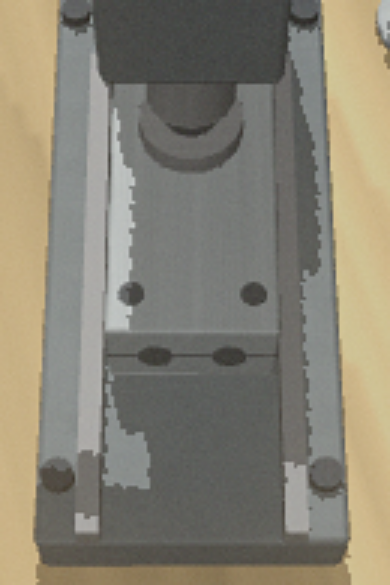

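Run:
```python
from h import *
c=calibration('wrist')
f=lambda x,y:(265+x/3,50+y/3)
for n,x,y,z in [('mould top front',192,332,55),('mould L',106,331,55),('mould R',279,333,55),('mould bottom front',192,373,25),('bed front',192,543,25),('bed FL',37,540,25),('bed FR',347,543,25),('rail front',87,515,35)]:
    print(n,toown(ray(c,f(x,y),z)).round(1))
```

```text
mould top front [-70.1   0.4  55. ]
mould L [-69.5  29.5  55. ]
mould R [-70.6 -29.   55. ]
mould bottom front [-68.4   0.3  25. ]
bed front [-134.8    0.6   25. ]
bed FL [-133.5   54.    25. ]
bed FR [-135.   -52.7   25. ]
rail front [-128.4   36.    35. ]
```

The mould's front edge lies at own x = -70, and the bed front measures -135 as a check, so the mould is home. Next is the handle.

```bash
python3 -m pendant '[{"angular":[0,0,-5],"translation":[-25,-15,-7],"fingers":60},{"angular":[0,0,-10],"translation":[-52,-15,-15],"fingers":60},{"angular":[0,0,-15],"translation":[-80,-10,-22],"fingers":60},{"angular":[0,0,-20],"translation":[-112,0,-30],"fingers":60},{"angular":[0,0,-25],"translation":[-145,12,-39],"fingers":60},{"angular":[0,0,-30],"translation":[-178,28,-48],"fingers":60},{"angular":[0,-0.2,-35],"translation":[-212,45,-58],"fingers":60},{"angular":[0,-0.2,-35],"translation":[-240,60,-65],"fingers":60},{"angular":[0,-0.2,-35],"translation":[-258.7,70,-70.3],"fingers":60},{"angular":[0,-0.2,-35],"translation":[-258.7,70,-70.3],"fingers":60},{"angular":[0,-0.2,-35],"translation":[-258.7,70,-70.3],"fingers":60},{"angular":[0,-0.2,-35],"translation":[-258.7,70,-70.3],"fingers":60}]'
python3 - <<'E'
from h import *
o=st();print(o['q'])
c=calibration('wrist');cv2.imwrite('pics/w6.png',snapshot('wrist'))
import pickle;pickle.dump(c,open('c6.pkl','wb'))
E
```

```text
time_s: 8.28
eef_pos: [514.1, 79.6, 298.3]
eef_rot: [[-0.256, -0.003, 0.967], [-0.967, -0.0, -0.256], [0.001, -1.0, -0.003]]
force: [-0.2, -0.1, -0.7]
opening: 60.0
t 8.28 own [  5.61  70.77 298.28] F own x,y,z -0.2 0.2 -0.68 op 60.0 M [ 0.03 -0.03  0.02]
[ 7.49465062e+00  1.05596632e+01  1.02060473e+02 -3.31322152e-03
  6.75532960e+01  2.23046503e+01]
```

View pics/w6.png

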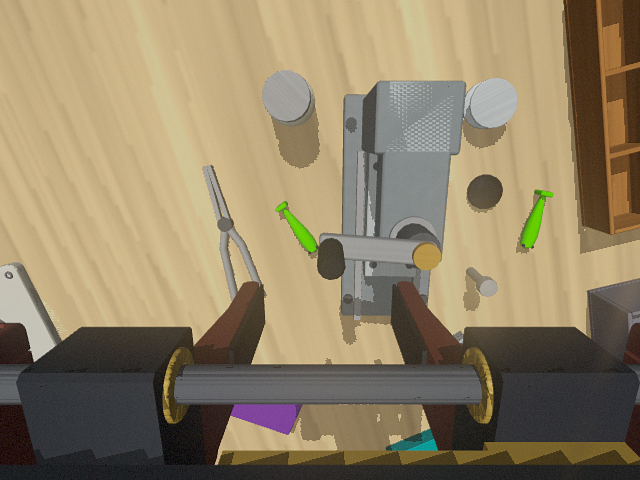

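Run:
```python
from h import *
import pickle;c=pickle.load(open('c6.pkl','rb'))
w=cv2.imread('pics/w6.png')
cv2.imwrite('pics/w6c.png',cv2.resize(w[200:320,290:460],None,fx=4,fy=4))
hsv=cv2.cvtColor(w,cv2.COLOR_BGR2HSV)
m=cv2.inRange(hsv,(10,120,120),(30,255,255));m[:235]=0;m[280:]=0;m[:,:400]=0;m[:,450:]=0
ys,xs=np.nonzero(m);print('gold',xs.mean(),ys.mean(),xs.min(),xs.max(),ys.min(),ys.max())
for z in(197,203,208):print(toown(ray(c,((xs.min()+xs.max())/2,(ys.min()+ys.max())/2),z)).round(1))
print(toown(ray(c,(330.5,265.5),243)).round(1))
```

```text
gold 426.4590984974958 255.93155258764608 413 440 242 269
[ -0.7  -1.2 197. ]
[  1.1   0.4 203. ]
[  2.7   1.8 208. ]
[  7.  70. 243.]
```

View pics/w6c.png

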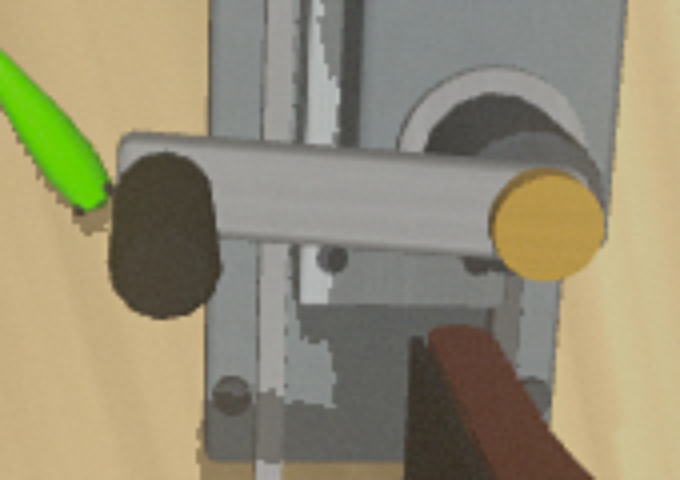

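```bash
python3 -m pendant '[{"angular":[0,0,0],"translation":[-1,15,0.5],"fingers":40},{"angular":[0,0,0],"translation":[-1,30,0.5],"fingers":40},{"angular":[0,0,0],"translation":[-1,45,0.5],"fingers":40},{"angular":[0,0,0],"translation":[-1,60,0.5],"fingers":40},{"angular":[0,0,0],"translation":[-1,75,0.5],"fingers":40},{"angular":[0,0,0],"translation":[-1,91,0.5],"fingers":40},{"angular":[0,0,0],"translation":[-1,91,0.5],"fingers":40},{"angular":[0,0,0],"translation":[-1,91,0.5],"fingers":40}]'
python3 - <<'E'
from h import *
o=st()
cv2.imwrite('pics/w7.png',cv2.resize(snapshot('wrist')[120:380,200:460],None,fx=2,fy=2))
E
```

```text
time_s: 9.0
eef_pos: [515.1, 79.3, 208.0]
eef_rot: [[-0.258, -0.003, 0.966], [-0.966, -0.0, -0.258], [0.001, -1.0, -0.002]]
force: [0.3, -0.1, 0.7]
opening: 39.8
t 9.0 own [  5.6   69.71 207.97] F own x,y,z 0.03 -0.33 0.71 op 39.8 M [-0.01 -0.01  0.01]
```

View pics/w7.png

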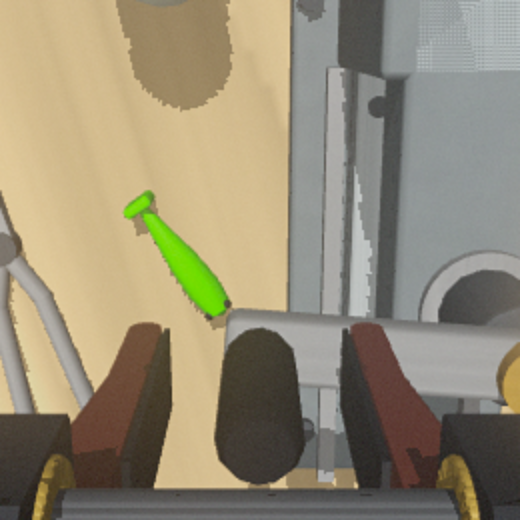

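Handle centred between the fingers. Close with 40 N.

```bash
python3 -m pendant '[{"angular":[0,0,0],"translation":[-0.5,0,0],"fingers":12},{"angular":[0,0,0],"translation":[-0.5,0,0],"fingers":12},{"angular":[0,0,0],"translation":[-0.5,0,0],"fingers":12},{"angular":[0,0,0],"translation":[-0.5,0,0],"fingers":12},{"angular":[0,0,0],"translation":[-0.5,0,0],"fingers":12},{"angular":[0,0,0],"translation":[-0.5,0,0],"fingers":12}]' 40
python3 - <<'E'
from h import *
o=st()
E
```

```text
time_s: 9.55
eef_pos: [516.4, 81.2, 209.4]
eef_rot: [[-0.256, 0.001, 0.967], [-0.967, 0.0, -0.256], [-0.0, -1.0, 0.001]]
force: [0.3, -0.7, 3.7]
opening: 17.3
t 9.55 own [  7.77  68.93 209.44] F own x,y,z -0.58 -0.44 3.69 op 17.3 M [-0.21 -0.03 -0.07]
```

```bash
cat >> h.py <<'E'
def table(a,b,n=12,R=70):
    for t in np.linspace(a,b,n+1)[1:]:
        print('[%.1f,0,%.1f]'%(-R*(np.sin(t)-np.sin(a)),-R*(np.cos(t)-np.cos(a))),end=' ')
    print()
def tang(o=None):
    o=o or get_obs();v=toown(o['eef_pos']);f=o['force'];fx,fy=f[:2]@EX,f[:2]@EY
    th=np.arctan2(v[0],v[1]);print('t',round(o['time_s'],2),'th',round(th%(2*np.pi),3),'r',round(np.hypot(v[0],v[1]),1),'z',round(v[2],1),'Ft(resist)',round(-(fx*np.cos(th)-fy*np.sin(th)),2),'Fr',round(fx*np.sin(th)+fy*np.cos(th),2),'Fz',round(f[2],2),'op',round(o['opening'],1))
E
python3 -c "
from h import *
table(.1,.7);tang()"
```

```text
[-3.5,0,0.4] [-6.9,0,1.0] [-10.3,0,1.8] [-13.7,0,2.8] [-17.0,0,3.9] [-20.3,0,5.2] [-23.5,0,6.6] [-26.6,0,8.2] [-29.6,0,10.0] [-32.5,0,11.9] [-35.4,0,13.9] [-38.1,0,16.1] 
t 9.55 th 0.112 r 69.4 z 209.4 Ft(resist) 0.53 Fr -0.5 Fz 3.69 op 17.3
```

```bash
python3 -m pendant '[{"angular":[0,0,0],"translation":[-3.5,0,0.4],"fingers":12},{"angular":[0,0,0],"translation":[-6.9,0,1],"fingers":12},{"angular":[0,0,0],"translation":[-10.3,0,1.8],"fingers":12},{"angular":[0,0,0],"translation":[-13.7,0,2.8],"fingers":12},{"angular":[0,0,0],"translation":[-17,0,3.9],"fingers":12},{"angular":[0,0,0],"translation":[-20.3,0,5.2],"fingers":12},{"angular":[0,0,0],"translation":[-23.5,0,6.6],"fingers":12},{"angular":[0,0,0],"translation":[-26.6,0,8.2],"fingers":12},{"angular":[0,0,0],"translation":[-29.6,0,10],"fingers":12},{"angular":[0,0,0],"translation":[-32.5,0,11.9],"fingers":12},{"angular":[0,0,0],"translation":[-35.4,0,13.9],"fingers":12},{"angular":[0,0,0],"translation":[-38.1,0,16.1],"fingers":12}]'
python3 -c "
from h import *
tang();table(.7,1.3)"
```

```text
time_s: 10.55
eef_pos: [539.9, 113.6, 209.4]
eef_rot: [[-0.256, -0.003, 0.967], [-0.967, -0.001, -0.256], [0.002, -1.0, -0.003]]
force: [-7.6, -3.1, 11.0]
opening: 17.6
t 10.55 th 0.691 r 70.8 z 209.4 Ft(resist) 7.99 Fr 1.87 Fz 11.03 op 17.6
[-2.6,0,2.3] [-5.1,0,4.8] [-7.5,0,7.3] [-9.7,0,10.0] [-11.8,0,12.8] [-13.8,0,15.7] [-15.6,0,18.7] [-17.3,0,21.8] [-18.8,0,24.9] [-20.1,0,28.2] [-21.3,0,31.5] [-22.4,0,34.8]
```

```bash
python3 -m pendant '[{"angular":[0,0,0],"translation":[-2.6,-0.5,2.3],"fingers":12},{"angular":[0,0,0],"translation":[-5.1,-1,4.8],"fingers":12},{"angular":[0,0,0],"translation":[-7.5,-1.5,7.3],"fingers":12},{"angular":[0,0,0],"translation":[-9.7,-1.5,10],"fingers":12},{"angular":[0,0,0],"translation":[-11.8,-1.5,12.8],"fingers":12},{"angular":[0,0,0],"translation":[-13.8,-1.5,15.7],"fingers":12},{"angular":[0,0,0],"translation":[-15.6,-1.5,18.7],"fingers":12},{"angular":[0,0,0],"translation":[-17.3,-1.5,21.8],"fingers":12},{"angular":[0,0,0],"translation":[-18.8,-1.5,24.9],"fingers":12},{"angular":[0,0,0],"translation":[-20.1,-1.5,28.2],"fingers":12},{"angular":[0,0,0],"translation":[-21.3,-1.5,31.5],"fingers":12},{"angular":[0,0,0],"translation":[-22.4,-1.5,34.8],"fingers":12}]'
python3 -c "
from h import *
tang();table(1.3,1.9)"
```

```text
time_s: 11.55
eef_pos: [577.9, 127.7, 209.5]
eef_rot: [[-0.257, -0.006, 0.966], [-0.967, 0.001, -0.257], [0.0, -1.0, -0.006]]
force: [-7.5, 4.1, 3.3]
opening: 17.5
t 11.55 th 1.268 r 71.8 z 209.5 Ft(resist) 7.28 Fr 4.42 Fz 3.3 op 17.5
[-0.9,0,3.4] [-1.5,0,6.8] [-2.0,0,10.3] [-2.4,0,13.8] [-2.5,0,17.3] [-2.5,0,20.8] [-2.3,0,24.3] [-2.0,0,27.7] [-1.4,0,31.2] [-0.7,0,34.6] [0.2,0,38.0] [1.2,0,41.4]
```

```bash
python3 -m pendant '[{"angular":[0,0,0],"translation":[-1,-0.3,3.4],"fingers":12},{"angular":[0,0,0],"translation":[-1.9,-0.3,6.8],"fingers":12},{"angular":[0,0,0],"translation":[-2.5,-0.3,10.3],"fingers":12},{"angular":[0,0,0],"translation":[-2.9,-0.3,13.8],"fingers":12},{"angular":[0,0,0],"translation":[-3,-0.3,17.3],"fingers":12},{"angular":[0,0,0],"translation":[-3,-0.3,20.8],"fingers":12},{"angular":[0,0,0],"translation":[-2.8,-0.3,24.3],"fingers":12},{"angular":[0,0,0],"translation":[-2.5,-0.3,27.7],"fingers":12},{"angular":[0,0,0],"translation":[-1.9,-0.3,31.2],"fingers":12},{"angular":[0,0,0],"translation":[-1.2,-0.3,34.6],"fingers":12},{"angular":[0,0,0],"translation":[-0.3,-0.3,38],"fingers":12},{"angular":[0,0,0],"translation":[0.7,-0.3,41.4],"fingers":12}]'
python3 -c "
from h import *
tang();table(1.9,2.5)"
```

```text
time_s: 12.55
eef_pos: [618.7, 117.7, 209.6]
eef_rot: [[-0.256, -0.004, 0.967], [-0.967, 0.003, -0.256], [-0.002, -1.0, -0.005]]
force: [-3.7, 9.0, -1.9]
opening: 17.1
t 12.55 th 1.86 r 72.3 z 209.6 Ft(resist) 7.84 Fr 5.76 Fz -1.92 op 17.1
[1.2,0,3.3] [2.6,0,6.5] [4.1,0,9.6] [5.8,0,12.7] [7.7,0,15.7] [9.6,0,18.6] [11.8,0,21.3] [14.0,0,24.0] [16.4,0,26.6] [19.0,0,29.0] [21.6,0,31.3] [24.3,0,33.4]
```

```bash
python3 -m pendant '[{"angular":[0,0,0],"translation":[1,0,3.4],"fingers":12},{"angular":[0,0,0],"translation":[2.2,0.2,6.7],"fingers":12},{"angular":[0,0,0],"translation":[3.6,0.2,10],"fingers":12},{"angular":[0,0,0],"translation":[5.2,0.2,13.2],"fingers":12},{"angular":[0,0,0],"translation":[7.1,0.2,16.3],"fingers":12},{"angular":[0,0,0],"translation":[9,0.2,19.3],"fingers":12},{"angular":[0,0,0],"translation":[11.2,0.2,22.1],"fingers":12},{"angular":[0,0,0],"translation":[13.4,0.2,24.8],"fingers":12},{"angular":[0,0,0],"translation":[15.8,0.2,27.4],"fingers":12},{"angular":[0,0,0],"translation":[18.4,0.2,29.8],"fingers":12},{"angular":[0,0,0],"translation":[21,0.2,32.1],"fingers":12},{"angular":[0,0,0],"translation":[23.7,0.2,34.2],"fingers":12}]'
python3 -c "
from h import *
tang();table(2.5,3.1)"
```

```text
time_s: 13.55
eef_pos: [646.6, 85.8, 209.6]
eef_rot: [[-0.256, -0.002, 0.967], [-0.967, 0.003, -0.256], [-0.003, -1.0, -0.003]]
force: [-0.8, 7.6, -1.8]
opening: 17.4
t 13.55 th 2.455 r 72.1 z 209.6 Ft(resist) 7.26 Fr 2.47 Fz -1.75 op 17.4
[2.9,0,2.0] [5.8,0,3.9] [8.9,0,5.6] [12.0,0,7.2] [15.2,0,8.6] [18.4,0,9.9] [21.8,0,11.0] [25.1,0,11.9] [28.6,0,12.6] [32.0,0,13.2] [35.5,0,13.6] [39.0,0,13.9]
```

```bash
python3 -m pendant '[{"angular":[0,0,0],"translation":[2.9,0.1,2.1],"fingers":12},{"angular":[0,0,0],"translation":[5.8,0.1,4.1],"fingers":12},{"angular":[0,0,0],"translation":[8.9,0.1,5.9],"fingers":12},{"angular":[0,0,0],"translation":[12,0.1,7.5],"fingers":12},{"angular":[0,0,0],"translation":[15.2,0.1,9],"fingers":12},{"angular":[0,0,0],"translation":[18.4,0.1,10.3],"fingers":12},{"angular":[0,0,0],"translation":[21.8,0.1,11.4],"fingers":12},{"angular":[0,0,0],"translation":[25.1,0.1,12.3],"fingers":12},{"angular":[0,0,0],"translation":[28.6,0.1,13],"fingers":12},{"angular":[0,0,0],"translation":[32,0.1,13.6],"fingers":12},{"angular":[0,0,0],"translation":[35.5,0.1,14],"fingers":12},{"angular":[0,0,0],"translation":[39,0.1,14.3],"fingers":12}]'
python3 -c "
from h import *
tang();table(3.1,3.5)"
```

```text
time_s: 14.55
eef_pos: [651.1, 44.4, 209.6]
eef_rot: [[-0.256, -0.0, 0.967], [-0.967, 0.003, -0.256], [-0.003, -1.0, -0.001]]
force: [1.5, 7.5, -2.6]
opening: 17.2
t 14.55 th 3.046 r 71.1 z 209.6 Ft(resist) 7.64 Fr 0.28 Fz -2.62 op 17.2
[2.3,0,0.1] [4.7,0,0.0] [7.0,0,-0.1] [9.3,0,-0.2] [11.6,0,-0.5] [14.0,0,-0.8] [16.3,0,-1.2] [18.5,0,-1.7] [20.8,0,-2.3] [23.0,0,-2.9] [25.3,0,-3.6] [27.5,0,-4.4]
```

```bash
cat >> h.py <<'E'
H=H+2.2*EX-0.9*EY
E
python3 -c "
from h import *
tang();table(3.1,3.7)"
```

```text
t 14.55 th 3.076 r 70.0 z 209.6 Ft(resist) 7.64 Fr 0.05 Fz -2.62 op 17.2
[3.5,0,0.1] [7.0,0,-0.1] [10.5,0,-0.4] [14.0,0,-0.8] [17.4,0,-1.5] [20.8,0,-2.3] [24.2,0,-3.2] [27.5,0,-4.4] [30.7,0,-5.7] [33.9,0,-7.2] [37.0,0,-8.8] [40.0,0,-10.6]
```

```bash
python3 -m pendant '[{"angular":[0,0,0],"translation":[3.5,0.1,0.1],"fingers":12},{"angular":[0,0,0],"translation":[7,0.1,-0.1],"fingers":12},{"angular":[0,0,0],"translation":[10.5,0.1,-0.4],"fingers":12},{"angular":[0,0,0],"translation":[14,0.1,-0.8],"fingers":12},{"angular":[0,0,0],"translation":[17.4,0.1,-1.5],"fingers":12},{"angular":[0,0,0],"translation":[20.8,0.1,-2.3],"fingers":12},{"angular":[0,0,0],"translation":[24.2,0.1,-3.2],"fingers":12},{"angular":[0,0,0],"translation":[27.5,0.1,-4.4],"fingers":12},{"angular":[0,0,0],"translation":[30.7,0.1,-5.7],"fingers":12},{"angular":[0,0,0],"translation":[33.9,0.1,-7.2],"fingers":12},{"angular":[0,0,0],"translation":[37,0.1,-8.8],"fingers":12},{"angular":[0,0,0],"translation":[40,0.1,-10.6],"fingers":12}]'
python3 -c "
from h import *
tang();table(3.7,3.86,4);table(3.86,4.02,4);table(4.02,4.18,4);table(4.18,4.34,4);table(4.34,4.5,4)"
```

```text
time_s: 15.55
eef_pos: [631.5, 8.0, 209.6]
eef_rot: [[-0.256, 0.002, 0.967], [-0.967, 0.002, -0.256], [-0.003, -1.0, 0.001]]
force: [5.2, 5.7, -4.6]
opening: 17.1
t 15.55 th 3.676 r 70.0 z 209.6 Ft(resist) 7.7 Fr -0.49 Fz -4.6 op 17.1
[2.3,0,-1.5] [4.6,0,-3.2] [6.8,0,-4.9] [9.0,0,-6.7] 
[2.1,0,-1.9] [4.1,0,-3.9] [6.0,0,-5.9] [7.8,0,-8.0] 
[1.7,0,-2.2] [3.4,0,-4.4] [5.0,0,-6.8] [6.4,0,-9.2] 
[1.4,0,-2.4] [2.6,0,-4.9] [3.8,0,-7.5] [4.9,0,-10.1] 
[1.0,0,-2.6] [1.8,0,-5.3] [2.6,0,-8.0] [3.2,0,-10.7]
```

```bash
cat > t.py <<'E'
from h import *
tang()
E
python3 -m pendant '[{"angular":[0,0,0],"translation":[2.3,-0.1,-1.5],"fingers":12},{"angular":[0,0,0],"translation":[4.6,-0.2,-3.2],"fingers":12},{"angular":[0,0,0],"translation":[6.8,0,-4.9],"fingers":12},{"angular":[0,0,0],"translation":[9,0,-6.7],"fingers":12}]' >/dev/null; python3 t.py
```

```text
t 15.88 th 3.836 r 70.0 z 209.6 Ft(resist) 7.51 Fr -0.98 Fz -4.64 op 17.0
```

```bash
python3 -m pendant '[{"angular":[0,0,0],"translation":[2.1,0,-1.9],"fingers":12},{"angular":[0,0,0],"translation":[4.1,0,-3.9],"fingers":12},{"angular":[0,0,0],"translation":[6,0,-5.9],"fingers":12},{"angular":[0,0,0],"translation":[7.8,0,-8],"fingers":12}]' >/dev/null; python3 t.py
```

```text
t 16.22 th 3.996 r 69.9 z 209.6 Ft(resist) 7.35 Fr -0.11 Fz -6.02 op 17.3
```

```bash
python3 -m pendant '[{"angular":[0,0,0],"translation":[1.7,0,-2.2],"fingers":12},{"angular":[0,0,0],"translation":[3.4,0,-4.4],"fingers":12},{"angular":[0,0,0],"translation":[5,0,-6.8],"fingers":12},{"angular":[0,0,0],"translation":[6.4,0,-9.2],"fingers":12}]' >/dev/null; python3 t.py
```

```text
t 16.55 th 4.155 r 69.9 z 209.6 Ft(resist) 8.38 Fr -0.67 Fz -6.89 op 17.5
```

```bash
python3 -m pendant '[{"angular":[0,0,0],"translation":[1.4,0.1,-2.4],"fingers":12},{"angular":[0,0,0],"translation":[2.6,0.2,-4.9],"fingers":12}]' >/dev/null; python3 t.py
```

```text
t 16.72 th 4.221 r 69.9 z 209.6 Ft(resist) 11.73 Fr -0.14 Fz -8.22 op 17.6
```

```bash
python3 -m pendant '[{"angular":[0,0,0],"translation":[1.2,0.1,-2.6],"fingers":12},{"angular":[0,0,0],"translation":[2.3,0.2,-5.2],"fingers":12}]' >/dev/null; python3 t.py
```

```text
t 16.88 th 4.299 r 70.0 z 209.6 Ft(resist) 10.93 Fr -0.24 Fz -7.5 op 17.1
```

```bash
python3 -c "
from h import *
table(4.34,4.42,2);table(4.42,4.5,2);table(4.5,4.58,2);table(4.58,4.66,2);table(4.66,4.74,2);table(4.74,4.82,2);table(4.82,4.9,2)"
```

```text
[1.0,0,-2.6] [1.8,0,-5.3] 
[0.8,0,-2.7] [1.4,0,-5.4] 
[0.5,0,-2.7] [1.0,0,-5.5] 
[0.3,0,-2.8] [0.5,0,-5.6] 
[0.1,0,-2.8] [0.1,0,-5.6] 
[-0.1,0,-2.8] [-0.4,0,-5.6] 
[-0.4,0,-2.8] [-0.8,0,-5.5]
```

```bash
python3 -c "
from h import *
table(4.34,4.84,12);table(4.84,5.34,12);table(5.34,5.7,9)"
```

```text
[1.0,0,-2.7] [1.9,0,-5.5] [2.7,0,-8.3] [3.3,0,-11.2] [3.9,0,-14.0] [4.3,0,-16.9] [4.6,0,-19.8] [4.7,0,-22.7] [4.8,0,-25.7] [4.7,0,-28.6] [4.5,0,-31.5] [4.2,0,-34.4] 
[-0.4,0,-2.9] [-1.0,0,-5.7] [-1.7,0,-8.6] [-2.4,0,-11.4] [-3.3,0,-14.2] [-4.4,0,-16.9] [-5.5,0,-19.6] [-6.7,0,-22.2] [-8.1,0,-24.8] [-9.5,0,-27.3] [-11.1,0,-29.8] [-12.8,0,-32.2] 
[-1.7,0,-2.2] [-3.5,0,-4.4] [-5.3,0,-6.5] [-7.3,0,-8.5] [-9.3,0,-10.4] [-11.4,0,-12.3] [-13.6,0,-14.1] [-15.8,0,-15.7] [-18.1,0,-17.3]
```

```bash
python3 -m pendant '[{"angular":[0,0,0],"translation":[1,0.2,-2.7],"fingers":12},{"angular":[0,0,0],"translation":[1.9,0.4,-5.5],"fingers":12},{"angular":[0,0,0],"translation":[2.7,0.6,-8.3],"fingers":12},{"angular":[0,0,0],"translation":[3.3,0.8,-11.2],"fingers":12},{"angular":[0,0,0],"translation":[3.9,1,-14],"fingers":12},{"angular":[0,0,0],"translation":[4.3,1,-16.9],"fingers":12}]' >/dev/null; python3 t.py; python3 -m pendant '[{"angular":[0,0,0],"translation":[0.3,0,-2.9],"fingers":12},{"angular":[0,0,0],"translation":[0.4,0,-5.8],"fingers":12},{"angular":[0,0,0],"translation":[0.5,0,-8.8],"fingers":12},{"angular":[0,0,0],"translation":[0.4,0,-11.7],"fingers":12},{"angular":[0,0,0],"translation":[0.2,0,-14.6],"fingers":12},{"angular":[0,0,0],"translation":[-0.1,0,-17.5],"fingers":12}]'>/dev/null; python3 t.py
```

```text
t 17.38 th 4.535 r 69.9 z 209.6 Ft(resist) 11.22 Fr -0.43 Fz -4.39 op 17.1
t 17.88 th 4.786 r 69.8 z 209.6 Ft(resist) 11.12 Fr 1.85 Fz -2.95 op 17.3
```

```bash
python3 -m pendant '[{"angular":[0,0,0],"translation":[-0.4,0,-2.9],"fingers":12},{"angular":[0,0,0],"translation":[-1,0,-5.7],"fingers":12},{"angular":[0,0,0],"translation":[-1.7,0,-8.6],"fingers":12},{"angular":[0,0,0],"translation":[-2.4,0,-11.4],"fingers":12},{"angular":[0,0,0],"translation":[-3.3,0,-14.2],"fingers":12},{"angular":[0,0,0],"translation":[-4.4,0,-16.9],"fingers":12},{"angular":[0,0,0],"translation":[-5.5,0,-19.6],"fingers":12},{"angular":[0,0,0],"translation":[-6.7,0,-22.2],"fingers":12},{"angular":[0,0,0],"translation":[-8.1,0,-24.8],"fingers":12},{"angular":[0,0,0],"translation":[-9.5,0,-27.3],"fingers":12},{"angular":[0,0,0],"translation":[-11.1,0,-29.8],"fingers":12},{"angular":[0,0,0],"translation":[-12.8,0,-32.2],"fingers":12}]'>/dev/null; python3 t.py
```

```text
t 18.88 th 5.294 r 69.8 z 209.5 Ft(resist) 12.29 Fr 4.79 Fz 1.37 op 17.3
```

```bash
python3 -m pendant '[{"angular":[0,0,0],"translation":[-1.7,0,-2.2],"fingers":12},{"angular":[0,0,0],"translation":[-3.5,0,-4.4],"fingers":12},{"angular":[0,0,0],"translation":[-5.3,0,-6.5],"fingers":12},{"angular":[0,0,0],"translation":[-7.3,0,-8.5],"fingers":12},{"angular":[0,0,0],"translation":[-9.3,0,-10.4],"fingers":12},{"angular":[0,0,0],"translation":[-11.4,0,-12.3],"fingers":12},{"angular":[0,0,0],"translation":[-13.6,0,-14.1],"fingers":12},{"angular":[0,0,0],"translation":[-15.8,0,-15.7],"fingers":12},{"angular":[0,0,0],"translation":[-18.1,0,-17.3],"fingers":12}]'>/dev/null; python3 t.py
```

```text
t 19.63 th 5.661 r 69.9 z 209.4 Ft(resist) 12.52 Fr 4.13 Fz 4.41 op 17.3
```

```bash
python3 -m pendant '[{"angular":[0,0,0],"translation":[-1.5,0,-1],"fingers":12},{"angular":[0,0,0],"translation":[-2.9,0,-1.9],"fingers":12},{"angular":[0,0,0],"translation":[-2.9,0,-1.9],"fingers":12}]'>/dev/null; python3 t.py
python3 -m pendant '[{"angular":[0,0,0],"translation":[0,0,0],"fingers":12},{"angular":[0,0,0],"translation":[0,0,0],"fingers":12},{"angular":[0,0,0],"translation":[0,0,0],"fingers":12},{"angular":[0,0,0],"translation":[0,0,0],"fingers":12}]'>/dev/null; python3 t.py
```

```text
t 19.88 th 5.715 r 69.9 z 209.4 Ft(resist) 11.88 Fr 3.9 Fz 4.71 op 17.5
t 20.22 th 5.715 r 69.9 z 209.4 Ft(resist) 11.03 Fr 3.6 Fz 6.0 op 17.6
```

```bash
python3 -m pendant '[{"angular":[0,0,0],"translation":[0.5,-0.3,0.3],"fingers":12},{"angular":[0,0,0],"translation":[1,-0.6,0.7],"fingers":12},{"angular":[0,0,0],"translation":[1,-0.6,0.7],"fingers":12}]'>/dev/null; python3 t.py
python3 -m pendant '[{"angular":[0,0,0],"translation":[0,0,0],"fingers":25},{"angular":[0,0,0],"translation":[0,0,0],"fingers":40},{"angular":[0,0,0],"translation":[0,0,0],"fingers":40},{"angular":[0,0,0],"translation":[0,0,0],"fingers":40},{"angular":[0,0,0],"translation":[0,0,0],"fingers":40},{"angular":[0,0,0],"translation":[0,0,0],"fingers":40}]'>/dev/null; python3 t.py
```

```text
t 20.47 th 5.713 r 69.9 z 209.5 Ft(resist) 5.68 Fr 1.73 Fz 0.97 op 17.0
t 20.97 th 5.728 r 69.8 z 209.3 Ft(resist) 0.17 Fr -1.25 Fz 0.84 op 40.0
```

```bash
python3 -m pendant '[{"angular":[0,0,0],"translation":[0,-5,0],"fingers":40},{"angular":[0,0,0],"translation":[0,-15,0],"fingers":40},{"angular":[0,0,0],"translation":[0,-30,0],"fingers":40},{"angular":[0,0,0],"translation":[0,-50,0],"fingers":40},{"angular":[0,0,0],"translation":[0,-75,0],"fingers":40},{"angular":[0,0,0],"translation":[0,-100,0],"fingers":40},{"angular":[0,0,0],"translation":[30,-110,0],"fingers":40},{"angular":[0,0,0],"translation":[60,-110,0],"fingers":40},{"angular":[0,0,0],"translation":[80,-110,0],"fingers":40},{"angular":[0,0,0],"translation":[80,-110,0],"fingers":40},{"angular":[0,0,0],"translation":[80,-110,0],"fingers":40},{"angular":[0,0,0],"translation":[80,-110,0],"fingers":40}]'
python3 - <<'E'
from h import *
tang()
c=calibration('wrist');w=snapshot('wrist');cv2.imwrite('pics/w9.png',w);import pickle;pickle.dump(c,open('c9.pkl','wb'))
cv2.imwrite('pics/s9.png',cv2.resize(snapshot('scene')[160:390,150:430],None,fx=2.6,fy=2.6))
E
```

```text
time_s: 21.97
eef_pos: [495.4, -39.6, 319.9]
eef_rot: [[-0.257, 0.001, 0.966], [-0.966, 0.0, -0.257], [-0.001, -1.0, 0.001]]
force: [-0.8, 0.7, -0.6]
opening: 40.6
t 21.97 th 5.181 r 130.6 z 319.9 Ft(resist) -1.07 Fr 0.05 Fz -0.62 op 40.6
```

View pics/w9.png

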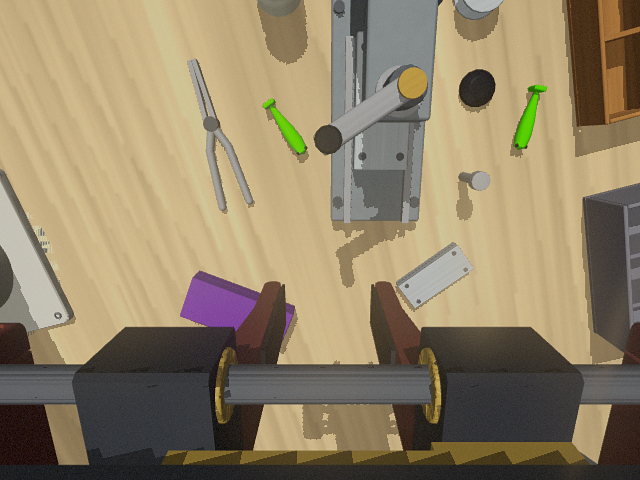

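View pics/s9.png

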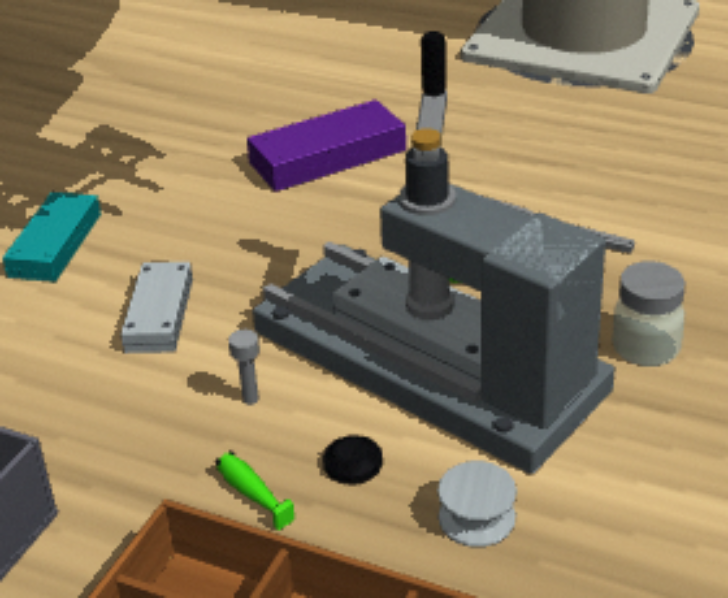

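Run:
```python
from h import *
import pickle;c=pickle.load(open('c9.pkl','rb'))
v=toown(ray(c,(327.5,140),243));print('handle',v.round(1),np.hypot(*v[:2]),np.arctan2(v[0],v[1])%(2*np.pi))
print('mould front',(toown(ray(c,(381,169),55))+[2.2,-.9,0]).round(1),'bed front',(toown(ray(c,(376,219),25))+[2.2,-.9,0]).round(1))
```

```text
handle [-40.6  59.9 243. ] 72.39333708295366 5.687498554601728
mould front [-69.5  -1.4  55. ] bed front [-133.    -1.7   25. ]
```

The crank stands at about 5.69 to 5.71 rad, the mould is still home, and the robot is clear of everything. I'm handing in.

```bash
python3 -c "
from cell import *
print(close_job())"
```

```text
the job is handed in; nothing more can be done
None
```

The mould is back against the rear stop, and the press foot is wound down onto it with about a quarter turn more. I handed the job in at about 22 s, with the robot clear of everything.

- **Mould:** I slid it back at about 5 N. At the stop the force rose to about 17 N with no more travel. The last wrist picture puts its front edge at own x -69.5 mm, where home is -70.
- **Crank:** The pull at the handle rose from about 7.5 N to about 11 N near 4.13 rad, which I took as the foot meeting the mould. I wound on to 5.71 rad, about 1.58 rad further, eased off the load and let go. The camera afterwards gives 5.69 rad.
- **Other things:** The final pictures show the press and the other things standing where they were. I judged this by eye and did not measure each one.

**Uncertain or disagreeing:**
- The contact angle is good to only about 0.05 rad.
- The crank centre from the cameras was about 2 mm off the circle the handle actually ran on, so I corrected it partway round.
- My first picture of the mould after the push put it 6.5 mm short of home. The arm was still settling then, and a second picture gave -70.

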